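Open the filter bay of the bench dust extractor

TASK

The filter in the small bench dust extractor is due for changing: uncover it without lifting anything. With the fingertips press the ribbed snap tab, beside the upright lip of the slotted cover, down until it lets go and the cover springs forward a little; then push the cover away from the tab until it is out of its side guides and the whole filter lies open. Leave the cover lying flat on the extractor's plain blower end, roughly straight, not fallen off it; do not lift or tip the cover, and leave the things around the extractor where they are.

Things in the scene. Friction and masses are not known exactly. Their poses are not given: they have to be found in the camera images.
- extractor: Grey bench dust extractor, flat box 289 x 116 x 54 mm, fixed to the bench. Origin at bench height under the closed cover's centre; z up; +x is the way the cover slides off. Latch end: x = -137 to -50 mm, deck 48 mm high. Blower end: plain flat top 44 mm high, x = 46 to 152 mm, round outlet stub on its end face.
- filter_well (a point): Centre of the filter opening (92 mm in x, 68 mm in y), at the height of the cover's underside, 44 mm above the bench; axes as the extractor's. Side guides with lips over the cover's edges (1.5 mm play) stand beside it at x = -52 to 40 mm from here, at |y| over 40 mm, tops 53.5 mm above the bench.
- cover: Slotted grey plastic filter cover, loose, about 70 g, 96 (x) x 90 (y) x 4 mm. Origin at the centre of its underside, axes as the extractor's; closed it is at the filter_well point. The pressed tab lets a 1 to 2 N spring kick it 8 to 10 mm to +x, where it stays unlatched; from there a few N slide it. Out of the guides and filter fully open 95 mm or more to +x of closed; from about 150 mm it tips off the end.
- lip_top (a point): Middle of the top edge of the cover's upright finger lip, at the cover's -x end beside the tab: 70 mm above the bench, 22 mm above the plate, 60 mm wide (y), 4.5 mm thick. This point is 46 mm from the cover's centre; the push goes against the lip's -x face, low on it (tips 8 to 12 mm below its top clear the tab and deck).
- tab_top (a point): Middle of the top of the snap tab's ribbed thumb pad, 56 mm above the bench at rest, 74 mm to -x of the filter_well point, 26 mm from the closed cover's lip. The pad is 28 (x) x 30 (y) mm and stands 7 mm above the deck. It is pressed straight down.
- tab (a joint): Tilt of the snap tab, rad: 0 at rest, 0.105 fully in (pad about 4.4 mm down, hard stop). It lets the cover go at about 0.045 (pad 2 mm down, 3 to 6 N); after that about 3 N holds it fully in. Its nib stands in a window in the cover and blocks it; after the kick the nib is held down by the cover until that has moved on.
- spare_filter: Fresh pleated filter in a white frame, 92 x 68 x 12 mm, lying loose on the bench beside the extractor; leave it. Origin at the centre of its underside.
- loupe: Aluminium eye loupe, 28 mm wide, 30 mm high, standing on the bench; leave it. Origin at the centre of its underside.
- screwdriver: Small jeweller's screwdriver, 84 mm long, lying on the bench; leave it. Origin at the centre of its underside.
- wrist_watch: Wrist watch on a leather strap, 81 x 37 x 8 mm, lying on the bench; leave it. Origin at the centre of its underside.
- tape_roll: Roll of masking tape, 63 mm across, 19 mm high, lying flat; leave it. Origin at the centre of its underside.
Things that resemble listed ones, but are neither listed nor needed, are in the scene too. Leave any green look-alike of the cover alone.

How it is judged (in metres and radians):
On the way, in this order (a step that is already met when the one before it is completed fails the run):
1. the snap tab is pressed in by the fingers (value of joint tab above 0.03 rad and contact force between the fingers and tab above 0.5 N), for 0.05 s.
2. the released cover has been pushed clear of its guides, the filter open (x of cover in the frame of extractor above 0.09 m), for 0.1 s.
At the end, for the whole second after the job is handed in: The cover lies still and flat (within 0.06 rad) on the blower end, 90 to 148 mm along the extractor's +x from its closed place, within 30 mm of the middle line and 0.4 rad of straight, and the tab has sprung back (joint below 0.02 rad) (x of cover in the frame of extractor between 0.09 and 0.148 m and y of cover in the frame of extractor between -0.03 and 0.03 m and z of cover in the frame of extractor between 0.04 and 0.048 m and angle between cover's own z axis and vertical below 0.06 rad and angle between the x axis of cover and the x axis of extractor, either way round below 0.4 rad and linear speed of cover below 0.01 m/s and value of joint tab below 0.02 rad); the robot touches nothing.
It fails at once if the cover is lifted off the surface it slides on (more than 14 mm) (z of cover in the frame of extractor above 0.058 m).
It fails at once if the cover falls off the extractor (z of cover in the frame of extractor below 0.032 m).
It fails at once if the cover is tipped by more than about 17 degrees (angle between cover's own z axis and vertical above 0.3 rad).
It fails at once if a thing beside the extractor (spare filter, loupe, screwdriver, watch, tape roll) is moved by more than 15 mm (distance of any of spare_filter, loupe, screwdriver, wrist_watch, tape_roll from where it was at the start of the episode above 0.015 m).
It also fails if it takes over 40 s, if anything falls off the work surface, if the arm or the gripper's body presses on something with over 40 N, if the wrist force passes 120 N, or if a joint passes its speed limit or range.

ROBOT

A 6-joint arm with a two-finger parallel gripper is mounted at the origin on a cart in front of the work surface, level with it; the furniture and walls round the work are solid. World frame = base frame: x ahead of the robot, y to its left, z up, the work surface at z = 0. Lengths are in mm, angles in rad, forces in N, time in s.
With the tool pointing down it reaches from about 325 to 875 mm from the base axis. Payload 4.4 kg.
Tool frame: the origin (TCP) lies on the centre line of the jaws, within the pads' length; the fingertips stand ahead of it and the grasp point (between the pads) lies 6 mm ahead of it (ctrl.tcp_to_tips is the z of the fingertips in the tool frame, in mm); z points along the fingers, y is the direction in which the jaws open and shut (so a half turn about z gives the same grasp; the last joint's range is limited). The gripper opens to 85 mm and grips with 20 to 120 N. Pads are 22 mm wide; open, the fingers measure 114 mm over their backs; the gripper's body (76 mm by 85 mm) begins 54 mm behind the grasp point. The pads swing forward as they close: fully open they stand 13 mm farther back than shut.
Start: joints at [1.095, 0.207, 1.542, -0, 1.393, -0.15], TCP at [184.048, 544.751, 256.282] pointing down, gripper open.
Joint ranges: [-2.73, 2.73], [-0.86, 2.22], [0.23, 2.46], [-1.11, 4.25], [0.08, 2.63], [-2.82, 2.82]. Speed limits (rad/s): [2.79, 2.79, 3.14, 3.14, 3.14, 3.14].

INTERFACE

Orientations are given as a 3x3 rotation matrix whose columns are the frame's x, y, z axes.
In Python, from plant import ctrl, sensors, optics gives the robot as it stands. Calls block until the motion is done:
- ctrl.move_ptp(position, orientation): joint-space move of the TCP to a pose.
- ctrl.move_l(position, rot=None, vel=150, threshold=None): straight line of the TCP; rot=None keeps the orientation; vel is the mean speed in mm/s. With threshold (N) it stops when the force on the tool has changed by that much, and returns True; else False.
- ctrl.set_joints(angles): joint-space move.
- ctrl.gripper_to(opening, force=None): finger opening in mm; force is the grip in N (None keeps the last); returns when the fingers have stopped.
- ctrl.hold(seconds).
- ctrl.solve_ik(position, orientation): joint angles nearest the present ones, or None.
- sensors.read_state(): the state.
- optics.grab_frame(name): name is "side" or "top"; returns (picture, depth): 480x640x3 uint8, red, green, blue; 480x640 float32, mm along the optical axis (not along the pixel's ray), 0 where there is no reading.
- optics.camera_params(name): a dict with "mtx" (3x3 intrinsics, pixels), "R" (3x3) and "t" (3): a world point X has camera coordinates R X + t. Camera axes: x right, y down, z forward; pixel columns grow to the right and rows downward; lengths in mm; the calibration is good to about 2 mm. A picture is of the moment at which its call begins. camera_params takes no time and is no camera call.
A pose or a line that the arm cannot do raises ctrl.MotionError and nothing moves.
- ctrl.finish_job(): hands the job in, once; it reports no verdict.
The state is a dict: "t": time; "q": joint angles; "qvel": joint speeds; "tau": joint torques, N m; "eef_pos": TCP position; "eef_rot": TCP orientation; "force": force on the tool from outside, world axes, zero at the start; "wrist_torque": the same for the moment, N m; "grip_width": finger opening in mm.
Only numpy, scipy, OpenCV 4.12 (cv2) and the standard library are available. Lean on these libraries where they do the work, as an engineer would, in place of code of your own. Each camera call takes 0.05 s, during which the arm holds its last target. There are 200 camera calls.

## Working session

There is one attempt and no reset: what is moved stays moved. The work goes in short steps, each a Python script; the robot and the scene stay as the last script left them, time stands still between calls to the robot, and variables do not carry over. Pictures are saved under pics/ and viewed, about 8 in all and at most 12, crops included, and the job is handed in when it is done.

```bash
mkdir -p pics; ls; cat > h.py <<'E'
import numpy as np, cv2
from plant import ctrl, sensors, optics
def snap(name, f):
    p,d=optics.grab_frame(name); np.savez('/tmp/'+f,p=p,d=d); cv2.imwrite('pics/'+f+'.png',p[:,:,::-1]); return p,d
def world(name,d):
    c=optics.camera_params(name); K=np.array(c['mtx']);R=np.array(c['R']);t=np.array(c['t'])
    v,u=np.mgrid[:480,:640]
    P=np.stack([(u-K[0,2])/K[0,0]*d,(v-K[1,2])/K[1,1]*d,d],-1)
    W=(P-t)@R; W[d<=0]=np.nan; return W
E
python3 - <<'E'
from h import *
for n in ('top','side'):
    snap(n,n+'0'); c=optics.camera_params(n); print(n,np.round(-np.array(c['R']).T@c['t']),np.round(c['R'],2).tolist())
print(ctrl.tcp_to_tips, sensors.read_state())
E
```

```text
pics
top [ 503.   90. 1079.] [[0.02, -1.0, 0.01], [-1.0, -0.02, -0.08], [0.08, -0.01, -1.0]]
side [ 503. 1032.  793.] [[-1.0, -0.08, -0.01], [-0.04, 0.59, -0.8], [0.07, -0.8, -0.6]]
25.0 {'t': 0.1, 'q': array([ 1.09452233e+00,  2.07351111e-01,  1.54282438e+00,  1.59537422e-05,
        1.39348974e+00, -1.50502924e-01]), 'qvel': array([-1.56218331e-03, -2.61767830e-03, -2.13571523e-03,  2.43711054e-03,
       -7.27889737e-05, -4.79198933e-04]), 'tau': array([-1.32995057e-03, -3.84092689e+01, -2.92548931e+01, -4.12502868e-04,
        4.90025923e-03,  9.90914828e-06]), 'eef_pos': array([183.73727469, 544.18619226, 255.22624138]), 'eef_rot': array([[-9.47403172e-01,  3.20041091e-01, -9.64173044e-04],
       [ 3.20042377e-01,  9.47401452e-01, -1.83472002e-03],
       [ 3.26273145e-04, -2.04679580e-03, -9.99997852e-01]]), 'force': array([-0.31229433,  0.09123168,  0.18198451]), 'wrist_torque': array([-0.00479769,  0.03271567,  0.02222841]), 'grip_width': 85.11988542278476}
```

View pics/top0.png

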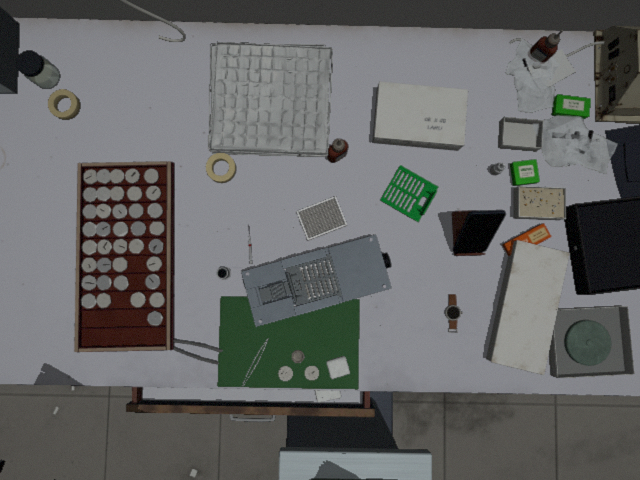

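View pics/side0.png

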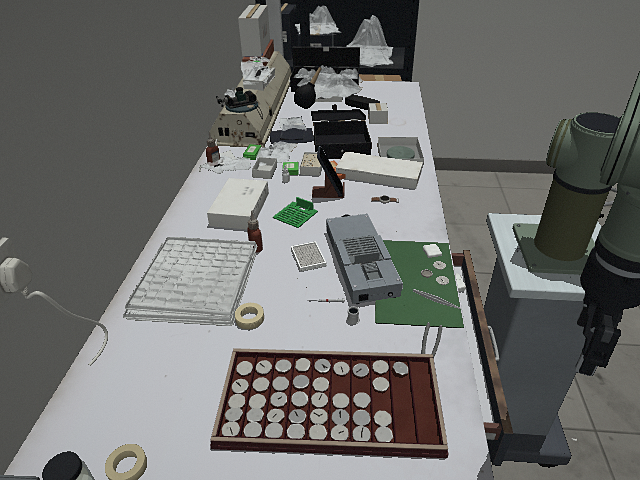

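The grey slotted cover on the extractor, at top-image (316,282), is the one I want. Its tab is at (272,291) and the outlet stub at (387,260), so extractor +x points right in the image. Two things could be mistaken for the cover: the green slotted look-alike at (409,192) and the white pleated spare filter at (322,217). Next I'll measure and check the choice in a close crop.

```bash
python3 - <<'E'
from h import *
p=np.load('/tmp/top0.npz'); W=world('top',p['d']); P=p['p']
z=W[...,2]; v,u=np.mgrid[:480,:640]
roi=(u>230)&(u<395)&(v>225)&(v<335)
m=roi&(z>36)&(z<62)
r=cv2.minAreaRect(W[m][:,:2].astype(np.float32)); print('body',r, cv2.boxPoints(r).round(1).tolist())
m=roi&(z>63)&(z<75); print('lip',m.sum(),np.median(W[m],0),W[m].min(0),W[m].max(0))
for a in [(272,291),(305,270),(355,268),(255,285),(290,285)]: print(a,W[a[1],a[0]].round(1))
print('bench',W[340,420],W[200,280])
c=cv2.resize(P[225:335,230:400],None,fx=4.5,fy=4.5,interpolation=cv2.INTER_CUBIC); cv2.imwrite('pics/crop1.png',c[:,:,::-1])
E
```

```text
body ((507.902587890625, 83.2654800415039), (116.59578704833984, 302.53826904296875), 16.684284210205078) [[408.6000061035156, 211.39999389648438], [495.5, -78.4000015258789], [607.2000122070312, -44.900001525878906], [520.2999877929688, 244.89999389648438]]
lip 73 [490.07625066 138.01310613  68.53432298] [462.31754415 129.10349001  64.18822205] [519.8651864  148.4957911   72.50874134]
(272, 291) [481.  178.7  54.5]
(305, 270) [524.9 112.8  51.5]
(355, 268) [531.2  10.3  44.5]
(255, 285) [492.4 214.1  49.2]
(290, 285) [494.  141.6  72.4]
bench [ 3.82548347e+02 -1.33374526e+02  3.71839511e-01] [676.14955969 171.38813963   0.72943593]
```

View pics/crop1.png

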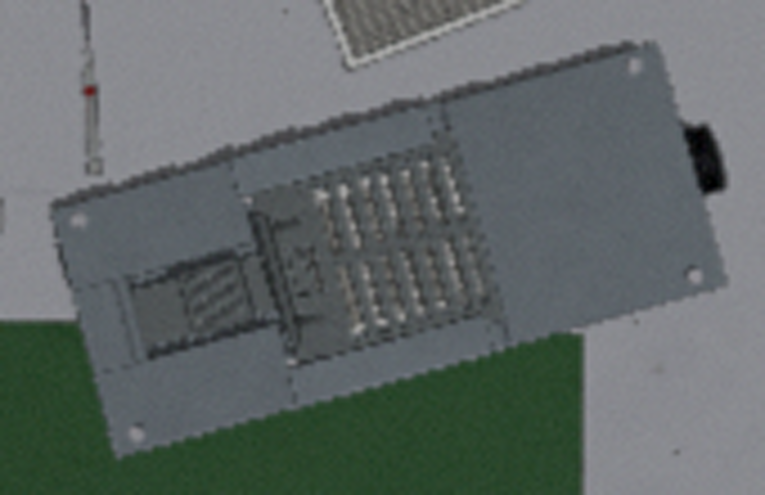

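The crop confirms it: grey cover with its lip at crop (275,285) and ribbed pad at (215,295), which is top-image (278,290). The blower end and stub are on the right. Now the approach and press.

```bash
cat >> h.py <<'E'
ex=np.array([.287,-.958,0]); ex/=np.linalg.norm(ex); ey=np.array([-ex[1],ex[0],0])
O=np.array([503.8,96.9,0])
R=np.column_stack([-ex,ey,[0,0,-1.]])
def T(x,tipz,y=0): return O+x*ex+y*ey+np.array([0,0,tipz+ctrl.tcp_to_tips])
E
python3 - <<'E'
from h import *
for s in (1,-1):
    RR=R@np.diag([s,s,1]); print(s,ctrl.solve_ik(T(-74,100),RR))
ctrl.gripper_to(0); print(ctrl.tcp_to_tips)
ctrl.move_ptp(T(-74,110),R)
ctrl.move_l(T(-74,68),vel=100)
s=sensors.read_state(); print(s['t'],s['q'].round(2),s['eef_pos'].round(1),s['force'].round(2),s['grip_width'])
p,d=snap('side','side1'); c=cv2.resize(p[190:320,290:440],None,fx=4.5,fy=4.5,interpolation=cv2.INTER_CUBIC); cv2.imwrite('pics/crop2.png',c[:,:,::-1])
E
```

```text
1 [ 1.65091930e-01  2.23674261e-01  1.81763592e+00 -4.44089210e-16
  1.10028247e+00 -1.25981759e-01]
-1 None
25.0
3.2333 [ 0.17  0.27  1.84  0.    1.03 -0.13] [482.6 168.1  93. ] [1.13 0.01 0.45] 0.11279140982177635
```

View pics/crop2.png

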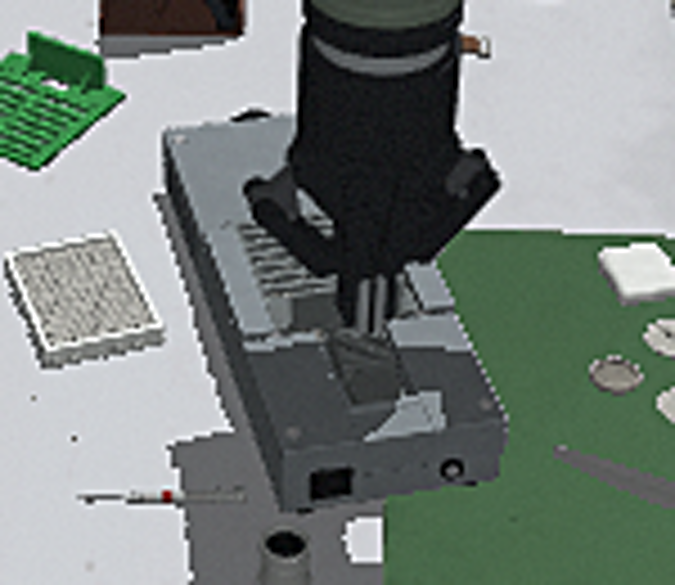

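The closed fingertips, at crop (368,328), hang centred just above the ribbed tab at (365,355). Pressing now.

```bash
python3 - <<'E'
from h import *
f0=sensors.read_state()['force']
hit=ctrl.move_l(T(-74,50.5),vel=12,threshold=9)
s=sensors.read_state(); print(hit,s['t'],(s['eef_pos'][2]-25).round(2),(s['force']-f0).round(2))
ctrl.hold(0.3); s=sensors.read_state(); print((s['eef_pos'][2]-25).round(2),(s['force']-f0).round(2))
ctrl.move_l(T(-74,95),vel=100)
p,d=snap('top','top1'); W=world('top',d); z=W[...,2]; v,u=np.mgrid[:480,:640]
L=(W-O)@np.column_stack([ex,ey,[0,0,1]])
m=(z>63)&(z<74)&(abs(L[...,0]+40)<20)&(abs(L[...,1])<35); print(m.sum(),np.nanmedian(L[m],0) if m.any() else None)
p0=np.load('/tmp/top0.npz'); L0=(world('top',p0['d'])-O)@np.column_stack([ex,ey,[0,0,1]])
m=(L0[...,2]>63)&(L0[...,2]<74)&(abs(L0[...,0]+40)<20)&(abs(L0[...,1])<35); print(np.median(L0[m],0))
p,d=snap('side','side2')
a=cv2.resize(p[190:320,290:440],None,fx=4.5,fy=4.5,interpolation=cv2.INTER_CUBIC); cv2.imwrite('pics/crop3.png',a[:,:,::-1])
E
```

```text
True 4.6667 51.59 [-0.76 -0.16  4.16]
51.61 [-0.42 -0.9   5.87]
0 None
[-43.79052416  -0.92669003  68.53432298]
```

View pics/crop3.png

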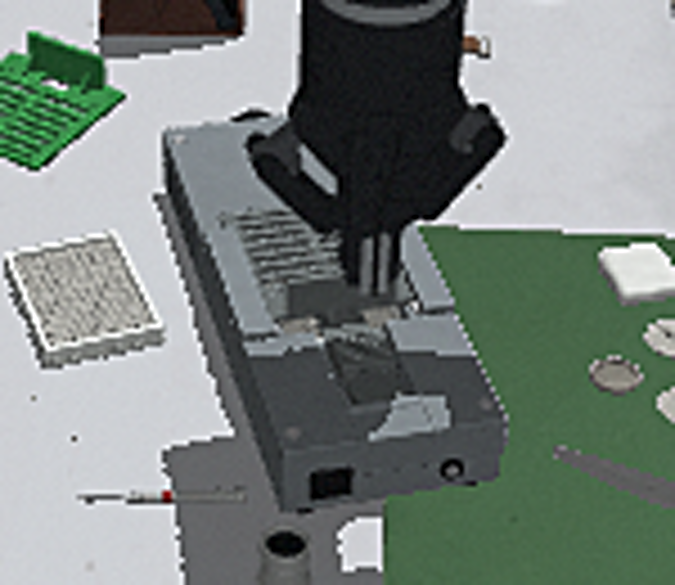

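The tips bottomed at 51.6 mm, so the pad went the full 4.4 mm down. A light strip of filter now shows at crop (300,325), so the cover has kicked forward. Now I'll push low on the lip.

```bash
python3 - <<'E'
from h import *
ctrl.move_l(T(-72,59.5),vel=60)
f0=sensors.read_state()['force']
for x,v in ((-40,40),(-10,40),(20,40),(40,30),(54,20)):
    hit=ctrl.move_l(T(x,59.5),vel=v,threshold=15)
    s=sensors.read_state(); f=s['force']-f0; print(hit,x,round(s['t'],2),((s['eef_pos']-O)@ex).round(1),'fx,fy,fz',(f@ex).round(2),(f@ey).round(2),f[2].round(2))
    if hit: break
ctrl.hold(.2)
p,d=snap('side','side3')
a=cv2.resize(p[190:320,290:440],None,fx=4.5,fy=4.5,interpolation=cv2.INTER_CUBIC); cv2.imwrite('pics/crop4.png',a[:,:,::-1])
E
```

```text
False -40 7.35 -40.0 fx,fy,fz 0.18 -0.57 -0.49
False -10 8.25 -10.0 fx,fy,fz 0.26 0.27 -0.71
False 20 9.15 20.0 fx,fy,fz 0.96 -0.56 -0.47
False 40 9.97 40.1 fx,fy,fz 0.05 -0.59 -0.98
False 54 10.82 54.1 fx,fy,fz -0.19 0.51 -1.12
```

View pics/crop4.png

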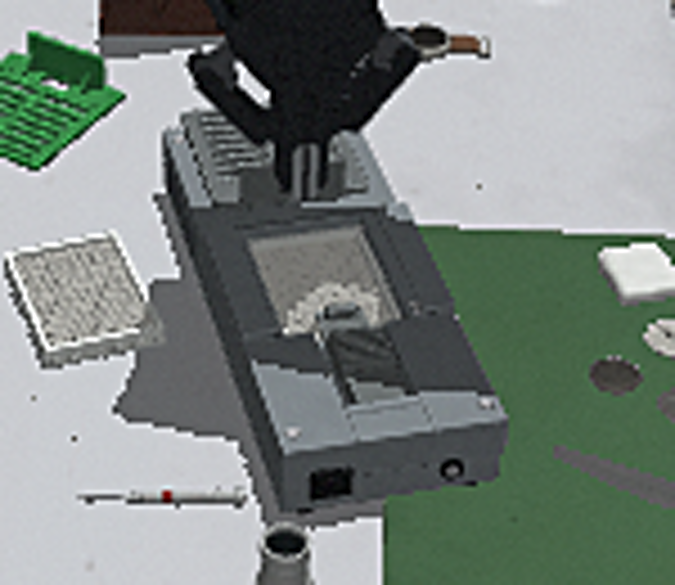

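The filter is fully open, centred at crop (325,275), and the cover lies on the blower end at crop (270,165). I'll back off, raise the tool and retract, then measure the cover.

```bash
python3 - <<'E'
from h import *
ctrl.move_l(T(40,60),vel=60); ctrl.move_l(T(30,150),vel=120)
ctrl.set_joints([1.095,.207,1.542,0,1.393,-.15])
p,d=snap('top','top2'); W=world('top',d)
L=(W-O)@np.column_stack([ex,ey,[0,0,1]])
m=(L[...,2]>62)&(L[...,2]<76)&(abs(L[...,0]-60)<50)&(abs(L[...,1])<50); q=L[m]; print('lip',m.sum(),np.median(q,0).round(1),q[:,1].min(),q[:,1].max())
print('slope',np.polyfit(q[:,1],q[:,0],1))
m=(L[...,2]>46.3)&(L[...,2]<60)&(L[...,0]>70)&(L[...,0]<200)&(abs(L[...,1])<60); q=L[m]
print('plate',cv2.minAreaRect(q[:,:2].astype(np.float32)),np.median(q[:,2]),[np.median(q[abs(q[:,0]-x)<8,2]).round(1) for x in (90,120,150)])
p0=np.load('/tmp/top0.npz')['p']; print('t',sensors.read_state()['t'])
a=cv2.resize(p[200:340,220:400],None,fx=4.2,fy=4.2,interpolation=cv2.INTER_CUBIC); cv2.imwrite('pics/crop5.png',a[:,:,::-1])
D=cv2.absdiff(p,p0).max(2)>40; print('changed px outside extractor',[(c[0]) for c in [cv2.boundingRect(k) for k in cv2.findContours(D.astype(np.uint8),0,2)[0]] if c[2]*c[3]>12], [cv2.boundingRect(k) for k in cv2.findContours(D.astype(np.uint8),0,2)[0] if cv2.boundingRect(k)[2]>4])
E
```

```text
lip 70 [67.2  0.2 68.2] -28.192912202212174 30.19975099658669
slope [1.42496440e-03 6.72438656e+01]
plate ((115.5302963256836, 1.0681915283203125), (90.87515258789062, 113.00043487548828), 0.04810069128870964) 47.81321212735832 [np.float64(47.8), np.float64(47.6), np.float64(47.7)]
t 14.5083
changed px outside extractor [0, 0, 310, 312, 327, 318, 387, 286, 302, 307, 343, 325, 337, 384, 378] [(0, 466, 38, 14), (0, 460, 5, 9), (312, 283, 6, 13), (327, 272, 12, 20), (318, 269, 9, 25), (387, 268, 7, 14), (286, 268, 22, 34), (302, 266, 9, 27), (307, 261, 26, 35), (343, 259, 5, 3), (325, 259, 6, 13), (337, 256, 11, 30), (384, 254, 6, 13), (378, 239, 7, 14)]
```

View pics/crop5.png

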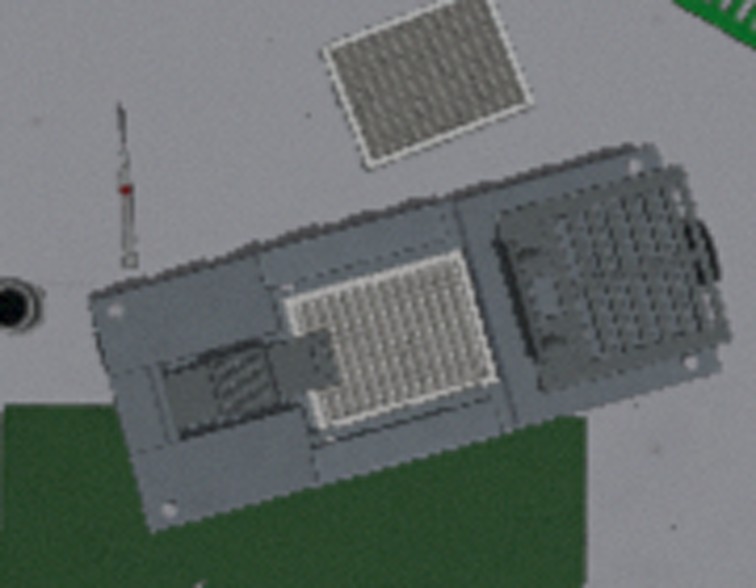

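The cover lies straight and flat on the blower end, with its lip at crop (520,300), and the filter is fully bare at (395,340). It has moved about 111 mm and is about 1 mm off the middle line. One last check on the tab height from the saved depth, then I hand in.

```bash
python3 - <<'E'
from h import *
for n in ('top0','top2'):
    L=(world('top',np.load('/tmp/'+n+'.npz')['d'])-O)@np.column_stack([ex,ey,[0,0,1]])
    m=(abs(L[...,0]+74)<10)&(abs(L[...,1])<11); print(n,m.sum(),np.median(L[m][:,2]),L[m][:,2].mean())
ctrl.finish_job()
E
```

```text
top0 107 54.105654563578376 54.059619954528934
top2 107 54.04216298026796 54.043708558594396
the job is handed in; nothing more can be done
```

The filter is uncovered and the job is handed in, at about 14.5 s of the 40 s allowed; handing in reports no verdict.

- **Tab:** I pressed it with closed fingertips to its hard stop, about 4.4 mm down, and the cover kicked forward. Afterwards the pad's height matched the start picture to within 0.1 mm, so it has sprung back.
- **Cover:** I pushed it low on the lip for about 111 mm, which is inside the 90 to 148 mm target. It is about 1 mm off the middle line and straight to within about 0.01 rad. Its top measured 47.6 to 47.8 mm above the bench along its length, so it lies flat on the blower end.
- **Surroundings:** Comparing the top picture with the first one showed changes only on the extractor and its shadow, plus the arm at the picture's edge. Nothing around the extractor moved.
- **Robot:** The arm is back at its start pose, touching nothing.

No check failed. The only disagreement was the lip reading about 2 mm off its stated place at the start, which is within the camera calibration error.

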